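Cap the coolant tank and start the wet grinder

TASK

The wet grinder for the carving gouges has just been topped up. Swing the captive orange cap over onto the green coolant tank's neck and screw it tight clockwise; only then start the grinder: push the red knob on the yellow switch in, turn it clockwise to its stop against the spring, hold it there about one second, and let go so that it springs back. Leave the gouge, the mallet and the carved plaque where they lie.

Things in the scene. Friction and masses are not known exactly. Their poses are not given: they have to be found in the camera images.
- switch: Fixed start switch: a yellow box head 110 x 110 x 55 mm on a dark foot 120 x 120 x 12 mm. The head's square panel slopes 35 degrees: its outward normal is (-sin35, 0, cos35) in this frame. Origin: centre of the foot's underside; x level, towards the panel's high edge; z up. Panel centre at (-16, 0, 100.5) mm.
- knob_grip (a point): On the red knob's turning axis, 37 mm out from the panel at rest, 10 mm under the grip bar's top. z: out along the axis; x: along the bar (up the slope at rest); turns and sinks with the knob. Knob: black disc 44 mm across (9 to 17 mm off the panel at rest), on it a red bar 46 mm long (x), 14 thick (y), 30 tall (z); a white mark at its upper end.
- start_push (a joint): How far the knob is pushed in along its axis, m: 0 out, 0.008 fully in; spring, 2 N to begin and 4 N fully in, then a hard stop. Inside, a tab lets the knob turn only while it is pushed in more than about 6 mm; once turned it cannot come out until it is back.
- start_knob (a joint): Knob angle, rad, clockwise seen from outside: 0 rest, 1.15 the stop; return spring, 0.07 to 0.18 N m.
- tank: Fixed green tank 120 x 120 mm, 100 mm tall; grey aluminium neck of 33 mm diameter and 22 mm height in the middle of its top. Origin: centre of the underside, z up; the cap's hinge is on the +x side of the neck.
- neck (a point): On the neck's axis, 6 mm above the tank's top, at the height of the cap's hinge pin; axes as the tank's. A closed cap covers 2 to 32 mm above this point.
- cap_hinge (a point): The hinge pin of the cap's black strap: level, along the tank's y, 42 mm from the neck's axis on the +x side, 106 mm above the bench. The strap is 4 mm thick and 12 mm wide.
- cap_top (a point): Centre of the top face of the orange ribbed round cap (42 mm diameter, 30 mm tall); z out of the top face. Its axis is 42 mm from the hinge pin. The cap's grip is free all round when closed, 8 mm and more above the tank's top.
- cap_arm (a joint): Strap angle, rad: 0 closed (cap seated on the neck), about 1.57 the cap stands on edge with its top face towards the tank's +x. Stiff: it stays where it is left.
- cap (a joint): Cap's screw angle, rad, clockwise seen onto its top: up to about 0.2 at the start, 1.4 tight at its stop; stiff, stays where left.
- gouge: Loose wood-handled gouge, 250 mm long, 25 mm thick, lying. Origin near its middle. Bystander.
- mallet: Loose wooden mallet, 275 mm long with handle, 70 mm high, lying. Origin under the handle, near its middle. Bystander.
- plaque: Loose round carved wooden plaque, 160 mm diameter, 20 mm thick rim, about 30 mm in all. Bystander.
Things that resemble listed ones, but are neither listed nor needed, are in the scene too. What is meant by the tank is not blue, and is the smaller of those in its own colour. Leave any purple look-alike of the switch alone.

How it is judged:
By the outcome, as a careful person would: the job done as asked, in the order asked, and still so for the second after the job is handed in, with the robot touching nothing.
It also fails if it takes over 72 s, if anything falls off the work surface, if the arm or the gripper's body presses on something with over 40 N, if the wrist force passes 120 N, or if a joint passes its speed limit or range.

ROBOT

A 6-joint arm with a two-finger parallel gripper is mounted at the origin on the work surface. World frame = base frame: x ahead of the robot, y to its left, z up, the work surface at z = 0. Lengths are in m, angles in rad, forces in N, time in s.
With the tool pointing down it reaches from about 0.35 to 0.85 m from the base axis. Payload 8.1 kg.
Tool frame: the origin (TCP) lies on the centre line of the jaws, within the pads' length; the fingertips stand 17 mm ahead of it and the grasp point (between the pads) lies 2 mm behind it; z points along the fingers, y is the line along which they close (so a half turn about z gives the same grasp; the last joint's range is limited). The gripper opens to 93 mm and grips with 3 to 60 N. Pads are 15 mm wide; open, the fingers measure 128 mm over their backs; the gripper's body (75 mm by 188 mm) begins 65 mm behind the grasp point.
Start: joints at [1.139, 0.13, 1.488, -0, 1.523, -0.085], TCP at [0.204, 0.564, 0.236] pointing down, gripper open.
Joint ranges: [-2.96, 2.96], [-0.89, 2.26], [0.02, 2.5], [-1.34, 4.48], [0, 2.73], [-2.66, 2.66]. Speed limits (rad/s): [2.39, 2.39, 2.79, 3.14, 3.14, 3.14].

INTERFACE

Orientations are given as a rotation vector (axis times angle).
In Python, from plant import telemetry, viewer, order gives the robot as it stands.
- The arm moves only by the tool send_rows, never from a script. Its argument "plan" is a list that holds one entry, the list of rows, each a list of 5 numbers: the closure, from -1 (fully open) to 1 (shut), then the shift along the world's x, y, z normalised to -1 to 1, where 1 is 0.2 m, then the turn about the world's z normalised to -1 to 1, where 1 is 60 degrees. A call has 1 to 20 rows; each row is the pose to reach, as a shift and turn from the pose commanded when the call began; what a row does not reach only later rows make up. A row lasts 1/12 s, in which the tool goes at most 41.7 mm and 7.16 degrees, less where a joint would pass 70% of its speed; a pose out of reach is approached as far as the arm can. A call with a number of a shift or a turn outside -1 to 1 is refused whole. A call with a gripper value outside its range is refused whole. The fingers move at their own pace and stop on an object; "force" is the grip in N (left out, the last holds). Time passes only in rows, so rows that repeat a pose let the fingers close. It gives the time, the measured TCP pose, the force, the opening and the grip force at its end, in the units of the state.
- telemetry.read_state(): the state, without advancing time (a new reading comes with each control period).
- viewer.read_camera(name): name is "scene" or "top"; returns (picture, depth): 384x512x3 uint8, blue, green, red; 384x512 float32, m along the optical axis (not along the pixel's ray), 0 where there is no reading.
- viewer.calibration(name): a dict with "camera_matrix" (3x3 intrinsics, pixels), "extrinsics" (4x4, takes a point from camera to world coordinates). Camera axes: x right, y up, looking along -z (the intrinsics and any distortion apply to the point x, -y, -z); pixel columns grow to the right and rows downward; lengths in m; the calibration is good to about 2 mm. A picture is of the moment at which its call begins. calibration takes no time and is no camera call.
- order.close_job(): hands the job in; it is judged then, once.
The state is a dict: "t": time; "q": joint angles; "dq": joint speeds; "joint_torque": joint torques, N m; "tool_pos": TCP position; "orientation": TCP orientation; "force": force on the tool from outside, world axes, zero at the start; "wrist_torque": the same for the moment, N m; "opening": finger opening in m; "gripper_force": force on a finger pad.
Only numpy, scipy, OpenCV 4.12 (cv2) and the standard library are available. Lean on these libraries where they do the work, as an engineer would, in place of code of your own. Each camera call takes 0.05 s, during which the arm holds its last target. There are 200 camera calls.

## Working session

There is one attempt and no reset: what is moved stays moved. The work goes in short steps, Python scripts to look and compute and a tool call to move; the robot and the scene stay as the last step left them, time stands still between calls to the robot, and variables do not carry over. Pictures are saved under pics/ and viewed, at most 10 in all, crops included, and the job is handed in when it is done.

Besides the shell and the picture viewer there is one more tool, called after "Call:" by a JSON object that holds its "api" and its "payload". send_rows: Moves the arm, as the interface text tells. Scaled input: -1 to 1 covers 0.2 m each way for a shift and 60 degrees each way for a turn. Its arguments: {"type":"object","properties":{"plan":{"type":"array"},"force":{"type":"number"}},"required":["plan"]}

```bash
mkdir -p pics; ls; cat > h.py <<'E'
import numpy as np, cv2
from plant import telemetry, viewer, order
def shot(n,f=None):
    p,d=viewer.read_camera(n)
    if f: cv2.imwrite('pics/'+f,p); np.save('pics/'+f+'.npy',d)
    return p,d
def pt(n,u,v,d):
    c=viewer.calibration(n);K=np.array(c["camera_matrix"]);E=np.array(c["extrinsics"])
    z=d[int(round(v)),int(round(u))]
    return E[:3,:3]@np.array([(u-K[0,2])/K[0,0]*z,-(v-K[1,2])/K[1,1]*z,-z])+E[:3,3]
def proj(n,P):
    c=viewer.calibration(n);K=np.array(c["camera_matrix"]);E=np.array(c["extrinsics"])
    q=E[:3,:3].T@(np.array(P)-E[:3,3]); return K[0,0]*q[0]/-q[2]+K[0,2],K[1,1]*-q[1]/-q[2]+K[1,2]
E
python3 - <<'E'
from h import *
for n in("scene","top"):
    p,d=shot(n,n+'0.png'); c=viewer.calibration(n); print(n,{k:np.round(v,3).tolist() for k,v in c.items() if not isinstance(v,str)})
print(telemetry.read_state())
E
```

```text
pics
scene {'camera_matrix': [[437.615, 0.0, 258.203], [0.0, 437.615, 201.209], [0.0, 0.0, 1.0]], 'extrinsics': [[-0.782, -0.446, 0.434, 1.079], [0.623, -0.569, 0.537, 0.684], [0.007, 0.691, 0.723, 1.018], [0.0, 0.0, 0.0, 1.0]]}
top {'camera_matrix': [[483.014, 0.0, 256.009], [0.0, 483.014, 187.656], [0.0, 0.0, 1.0]], 'extrinsics': [[0.013, 0.99, -0.144, 0.316], [-1.0, 0.011, -0.013, 0.005], [-0.011, 0.144, 0.99, 1.566], [0.0, 0.0, 0.0, 1.0]]}
{'t': 0.1, 'q': array([ 1.13859844e+00,  1.31073810e-01,  1.48914264e+00, -4.33984403e-06,
        1.52300801e+00, -8.53723912e-02]), 'dq': array([-0.00029037, -0.00197746, -0.00175111,  0.00120454, -0.0002873 ,
        0.00062851]), 'joint_torque': array([ 4.96448502e-05, -5.61341894e+01, -4.93094444e+01,  7.69762555e-02,
        2.91226973e-02, -3.50696632e-05]), 'tool_pos': array([0.20371327, 0.56385294, 0.23471463]), 'orientation': array([-5.41993998e-01, -3.09406585e+00,  2.47930351e-03]), 'force': array([ 0.32782812, -0.38338046, -0.07704185]), 'wrist_torque': array([ 0.02259604,  0.05426708, -0.01595394]), 'gripper_force': 0.0, 'opening': 0.09286280236418303}
```

View pics/scene0.png

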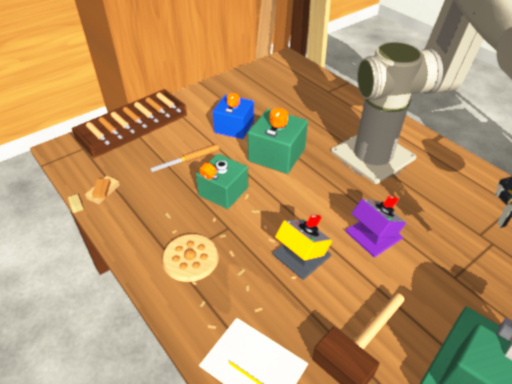

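View pics/top0.png

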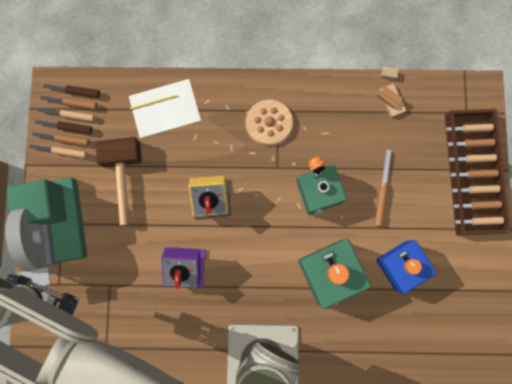

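The candidates are: small green tank top(321,189)/scene(222,180) with an open cap, large green (335,273), and blue (406,266). The small green one fits "tank". Of the switches, yellow (209,197) fits and purple (183,268) is the look-alike. I'll confirm both in enlarged crops.

```bash
python3 - <<'E'
from h import *
t=cv2.imread('pics/top0.png'); s=cv2.imread('pics/scene0.png')
c=lambda p,u,v,w=66,h=50: cv2.resize(p[v:v+h,u:u+w],None,fx=6,fy=6,interpolation=cv2.INTER_CUBIC)
m=np.vstack([np.hstack([c(t,288,158,66,58)[:300*1+48],c(s,190,150,66,58)]),])
m2=np.hstack([c(t,180,170,66,58)[:252],c(s,268,210,66,58)[:252]])
cv2.imwrite('pics/crop1.png',m); 
cv2.imwrite('pics/crop2.png',np.hstack([c(t,180,170,66,58),c(s,268,210,66,66)[:348]]))
E
```

```text
(no output)
```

View pics/crop1.png

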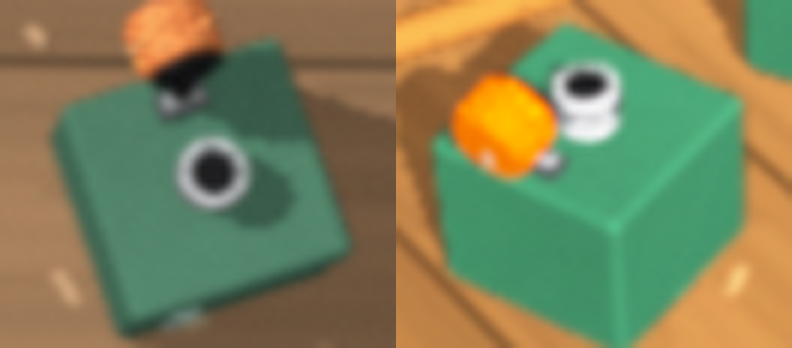

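View pics/crop2.png

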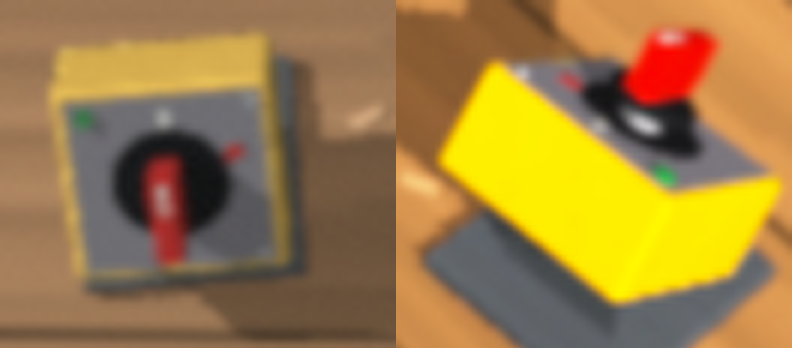

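The crops show the small green tank's neck mouth at top(323.5,186.7)/scene(221.5,163.8). Its orange cap stands open on the far side at top(317,163)/scene(208,171), with the hinge at top(318.3,174.7). The switch's red bar is at top(207,204), with the panel facing the robot.

```bash
cat >> h.py <<'E'
def ray(n,u,v):
    c=viewer.calibration(n);K=np.array(c["camera_matrix"]);E=np.array(c["extrinsics"])
    return E[:3,3],E[:3,:3]@np.array([(u-K[0,2])/K[0,0],-(v-K[1,2])/K[1,1],-1])
def tri(a,b):
    (o1,d1),(o2,d2)=ray("top",*a),ray("scene",*b)
    s=np.linalg.lstsq(np.c_[d1,-d2],o2-o1,rcond=None)[0];p,q=o1+s[0]*d1,o2+s[1]*d2
    return (p+q)/2*1000,np.linalg.norm(p-q)*1000
def cloud(n,d,box=None):
    v,u=np.mgrid[:384,:512]; o,_=ray(n,0,0); D=np.stack([ray(n,0,0)[1]+u[...,None]*(ray(n,1,0)[1]-ray(n,0,0)[1])+v[...,None]*(ray(n,0,1)[1]-ray(n,0,0)[1])],0)[0]
    return o+D*d[...,None]
E
python3 - <<'E'
from h import *
np.set_printoptions(precision=1,suppress=True)
T=cv2.imread('pics/top0.png');S=cv2.imread('pics/scene0.png')
dt=np.load('pics/top0.png.npy');ds=np.load('pics/scene0.png.npy')
Pt=cloud("top",dt)*1000;Ps=cloud("scene",ds)*1000
tc=lambda u,v,U,V:(U+u/6,V+v/6)
print('neck tri',tri(tc(213,172,288,158),tc(585,83,190-66,150)))
for nm,a,b in(('knob top lit tip',tc(163,160,180,170),None),):pass
nk=tri(tc(213,172,288,158),tc(585-396,83,190,150));print('neck',nk)
print('pin tri',tri(tc(182,100,288,158),tc(548-396,160,190,150)))
print('bar end top (upper end)',tri(tc(168,258,180,170),tc(685-396,40,268,210)))
for nm,I,P,n in(('top',T,Pt,0),('scn',S,Ps,0)):
    h=cv2.cvtColor(I,cv2.COLOR_BGR2HSV);near=np.hypot(P[...,0]-nk[0][0],P[...,1]-nk[0][1])<130
    g=near&(h[...,0]>60)&(h[...,0]<95)&(abs(P[...,2]-100)<6)
    r=cv2.minAreaRect(P[g][:,:2].astype(np.float32));print(nm,'tank',r,P[g][:,2].mean())
    o=near&(h[...,0]<17)&(h[...,1]>190)&(P[...,2]>100);q=P[o];print(' cap',o.sum(),q.mean(0),q.min(0),q.max(0))
    sw=tri(tc(163,185,180,170),tc(640-396,120,268,210))[0]
    near=np.hypot(P[...,0]-sw[0],P[...,1]-sw[1])<110
    pn=near&(h[...,1]<70)&(h[...,2]>70)&(P[...,2]>50)
    q=P[pn];c=np.median(q,0);
    for _ in range(3):
        c=q.mean(0);nrm=np.linalg.svd(q-c,full_matrices=False)[2][2];nrm*=np.sign(nrm[2]);q=q[abs((q-c)@nrm)<3]
    print(' panel',len(q),c,nrm*100,'tilt',np.degrees(np.arccos(nrm[2])),'yaw x',np.degrees(np.arctan2(-nrm[1],-nrm[0])),q.min(0),q.max(0))
    rd=near&((h[...,0]<5)|(h[...,0]>174))&(h[...,1]>150)&(((P-c)@nrm)>18)
    q=P[rd];print(' red',len(q),q.mean(0),q.min(0),q.max(0),'height',((q-c)@nrm).max())
    ft=near&(abs(P[...,2]-12)<4);r=cv2.minAreaRect(P[ft][:,:2].astype(np.float32));print(' foot',r)
    yl=near&(h[...,0]>20)&(h[...,0]<35)&(h[...,1]>120)&(P[...,2]>20);r=cv2.minAreaRect(P[yl|pn][:,:2].astype(np.float32));print(' head',r)
E
```

```text
neck tri (array([ 530. , -179.7,  118.8]), np.float64(2.885398250720171))
neck (array([ 530. , -179.7,  118.8]), np.float64(2.885398250720171))
pin tri (array([ 568.2, -164.9,   98.3]), np.float64(8.29835001604564))
bar end top (upper end) (array([449.2, 164. , 120.2]), np.float64(6.538095565417525))
top tank ((529.9440307617188, -178.5768585205078), (116.63825988769531, 115.88349914550781), 19.351213455200195) 100.52210675251445<stdin>:16: RuntimeWarning: Mean of empty slice.
  ret = um.true_divide(
Traceback (most recent call last):
ValueError: zero-size array to reduction operation minimum which has no identity
```

```bash
python3 - <<'E'
from h import *
np.set_printoptions(precision=1,suppress=True)
a=np.radians(19.35);R=np.array([[np.cos(a),np.sin(a),0],[-np.sin(a),np.cos(a),0],[0,0,1]])
tc=lambda u,v,U,V:(U+u/6,V+v/6)
sw=tri(tc(163,185,180,170),tc(640-396,120,268,210));print(sw)
for n in('top','scene'):
    I=cv2.imread(f'pics/{n}0.png');P=cloud(n,np.load(f'pics/{n}0.png.npy'))*1000
    h=cv2.cvtColor(I,cv2.COLOR_BGR2HSV).astype(int)
    L=(P-[530,-179.2,0])@R.T
    o=(h[...,0]<18)&(h[...,1]>140)&(L[...,2]>104)&(abs(L[...,1])<40)&(L[...,0]>0)&(L[...,0]<110);q=L[o]
    print(n,'cap in tank frame',len(q),*(np.percentile(q,k,axis=0) for k in(2,50,98)))
    near=np.hypot(P[...,0]-sw[0][0],P[...,1]-sw[0][1])<110
    pn=near&(h[...,1]<70)&(h[...,2]>60)&(P[...,2]>50);q=P[pn]
    for _ in range(4):
        c=q.mean(0);nrm=np.linalg.svd(q-c,full_matrices=False)[2][2];nrm*=np.sign(nrm[2]);q=q[abs((q-c)@nrm)<4]
    print(' panel',len(q),c,'tilt',np.degrees(np.arccos(nrm[2])),'yaw',np.degrees(np.arctan2(-nrm[1],-nrm[0])),q.min(0),q.max(0))
    rd=near&((h[...,0]<6)|(h[...,0]>173))&(h[...,1]>150)&(((P-c)@nrm)>18);q=P[rd]
    print(' red',len(q),q.mean(0),q.min(0),q.max(0),'height',((q-c)@nrm).max())
    yl=near&(h[...,0]>18)&(h[...,0]<36)&(h[...,1]>110)&(P[...,2]>20)
    print(' head',cv2.minAreaRect(P[yl|pn][:,:2].astype(np.float32)))
    q=P[near&(P[...,2]>6)&(P[...,2]<16)];print(' foot',len(q),cv2.minAreaRect(q[:,:2].astype(np.float32)))
E
```

```text
(array([486.4, 172.2,  99. ]), np.float64(0.554586032926802))
top cap in tank frame 147 [ 55.2 -19.7 145.1] [ 69.7   1.9 161.7] [ 85.1  18.9 170.8]
 panel 469 [491.5 169.9 104.3] tilt 34.83968539940395 yaw 5.037806108772624 [444.4 118.5  71.3] [531.3 219.9 132.6]
 red 69 [471.6 165.4 137.7] [445.9 158.3 114. ] [497.1 180.  157.7] height 50.09477488767254
 head ((505.0361633300781, 169.20578002929688), (118.11638641357422, 110.4035873413086), 4.794076442718506)
 foot 258 ((483.9897155761719, 174.13368225097656), (215.57186889648438, 202.2957000732422), 35.80260467529297)
scene cap in tank frame 85 [ 53.9 -16.5 127.5] [ 82.1   4.8 144.9] [ 87.8  24.4 165.9]
 panel 221 [494.2 177.  105.7] tilt 35.37976357704682 yaw 5.576982293550369 [446.5 120.3  70.8] [529.5 221.4 128.7]
 red 112 [477.1 175.5 134.7] [448.  164.3 107.7] [496.4 180.4 152.5] height 47.097948443883425
 head ((506.1656799316406, 175.47146606445312), (116.62117004394531, 111.15988159179688), 5.278697967529297)
 foot 667 ((526.8455810546875, 195.77334594726562), (103.02973937988281, 164.40386962890625), 42.28874206542969)
```

Call:
{"api": "send_rows", "payload": {"plan": [[[1,0.62,-1,0,0.655],[1,0.62,-1,0,0.655],[1,0.62,-1,0,0.655],[1,0.62,-1,0,0.655],[1,0.62,-1,0,0.655],[1,0.62,-1,0,0.655],[1,0.62,-1,0,0.655],[1,0.62,-1,0,0.655]]], "force": 10}}

```text
t: 0.77
tool_pos: [0.3289, 0.3627, 0.2355]
orientation: [0.524, -3.097, 0.0]
force: [0.1, -0.0, -0.5]
opening: 0.0439
gripper_force: 0.0
```

Call:
{"api": "send_rows", "payload": {"plan": [[[1,0.62,-1,0,0],[1,0.62,-1,0,0],[1,0.62,-1,0,0],[1,0.62,-1,0,0],[1,0.62,-1,0,0],[1,0.62,-1,0,0],[1,0.62,-1,0,0],[1,0.62,-1,0,0]]]}}

```text
t: 1.43
tool_pos: [0.4521, 0.1643, 0.2353]
orientation: [0.525, -3.097, -0.001]
force: [0.0, -0.4, -0.0]
opening: 0.0005
gripper_force: 0.0
```

Call:
{"api": "send_rows", "payload": {"plan": [[[1,0.62,-1,0,0],[1,0.62,-1,0,0],[1,0.62,-1,0,0],[1,0.62,-1,0,0],[1,0.62,-1,0,0],[1,0.62,-1,0,0],[1,0.62,-1,0,0],[1,0.62,-1,0,0]]]}}

```text
t: 2.1
tool_pos: [0.5762, -0.0346, 0.2349]
orientation: [0.528, -3.096, -0.002]
force: [-0.5, 1.4, 0.7]
opening: 0.0005
gripper_force: 0.0
```

Call:
{"api": "send_rows", "payload": {"plan": [[[1,0.32,-0.52,0,0],[1,0.32,-0.52,0,0],[1,0.32,-0.52,0,0],[1,0.32,-0.52,0,0],[1,0.32,-0.52,0,0]]]}}

```text
t: 2.52
tool_pos: [0.6401, -0.1383, 0.2342]
orientation: [0.53, -3.095, -0.003]
force: [-0.4, 0.8, 0.5]
opening: 0.0005
gripper_force: 0.0
```

Call:
{"api": "send_rows", "payload": {"plan": [[[1,0,0,-0.17,0],[1,0,0,-0.335,0],[1,0,0,-0.335,0],[1,0,0,-0.335,0]]]}}

```text
t: 2.85
tool_pos: [0.638, -0.1364, 0.1669]
orientation: [0.533, -3.091, -0.005]
force: [-0.4, -0.2, -0.6]
opening: 0.0008
gripper_force: 0.0
```

Call:
{"api": "send_rows", "payload": {"plan": [[[1,-0.07,-0.025,0,0],[1,-0.12,-0.042,0,0],[1,-0.16,-0.056,0,0],[1,-0.2,-0.07,0,0],[1,-0.24,-0.084,0,0],[1,-0.28,-0.098,0,0],[1,-0.32,-0.112,0,0],[1,-0.32,-0.112,0,0]]]}}

```text
t: 3.52
tool_pos: [0.5752, -0.1628, 0.1704]
orientation: [-0.529, 3.096, -0.002]
force: [-0.2, 0.5, 3.2]
opening: 0.0006
gripper_force: 1.5
```

```bash
python3 - <<'E'
from h import *
p,_=shot("scene"); cv2.imwrite('pics/s1.png',cv2.resize(p[110:240,130:310],None,fx=3.5,fy=3.5))
E
```

```text
(no output)
```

View pics/s1.png

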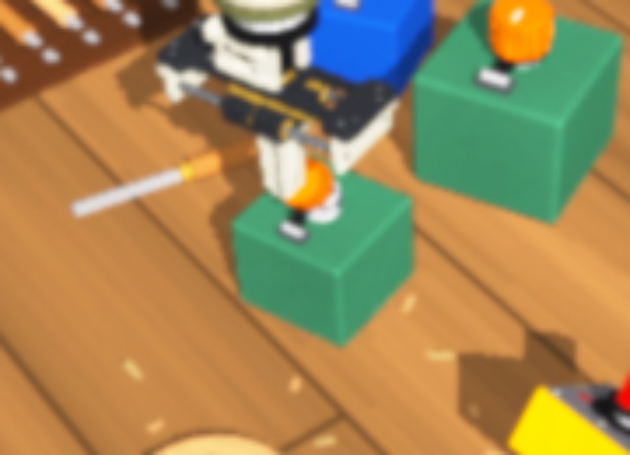

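The cap is tipping over towards the neck at crop (308,185), pushed by the closed fingers, so I'll carry on.

Call:
{"api": "send_rows", "payload": {"plan": [[[1,-0.06,-0.021,0,0],[1,-0.11,-0.039,0,0],[1,-0.16,-0.056,0,0],[1,-0.2,-0.071,0,0],[1,-0.227,-0.08,0,0],[1,-0.227,-0.08,0,0]]]}}

```text
t: 4.07
tool_pos: [0.5293, -0.1785, 0.1684]
orientation: [0.529, -3.096, -0.0]
force: [-0.6, -0.2, 0.5]
opening: 0.0004
gripper_force: 0.0
```

Call:
{"api": "send_rows", "payload": {"plan": [[[1,0,0,-0.03,0],[1,0,0,-0.055,0],[1,0,0,-0.075,0],[1,0,0,-0.085,0],[1,0,0,-0.085,0]]]}}

```text
t: 4.48
tool_pos: [0.5307, -0.1787, 0.1543]
orientation: [0.53, -3.096, 0.002]
force: [-12.2, 1.5, 24.6]
opening: 0.0005
gripper_force: 11.9
```

Call:
{"api": "send_rows", "payload": {"plan": [[[1,0,0,0.1,0],[-0.4,0,0,0.1,0],[-0.4,0,0,0.1,0],[-0.4,0,0,0.1,0],[-0.4,0,0,0.1,0],[-0.4,0,0,0.1,0],[-0.4,0,0,0.1,0],[-0.4,0,0,0.1,0],[-0.4,0,0,0.1,0],[-0.4,0,0,0.1,0]]]}}

```text
t: 5.32
tool_pos: [0.5305, -0.1781, 0.1715]
orientation: [0.53, -3.096, -0.0]
force: [0.4, -0.3, 0.0]
opening: 0.0558
gripper_force: 0.0
```

```bash
python3 - <<'E'
from h import *
s,_=shot("scene");t,_=shot("top")
f=lambda p,u,v:cv2.resize(p[v:v+90,u:u+90],None,fx=4.4,fy=4.4,interpolation=cv2.INTER_CUBIC)
cv2.imwrite('pics/s2.png',np.hstack([f(s,180,120),f(t,275,145)])); print(telemetry.read_state()['tool_pos'])
E
```

```text
[ 0.53050697 -0.17812348  0.17162921]
```

View pics/s2.png

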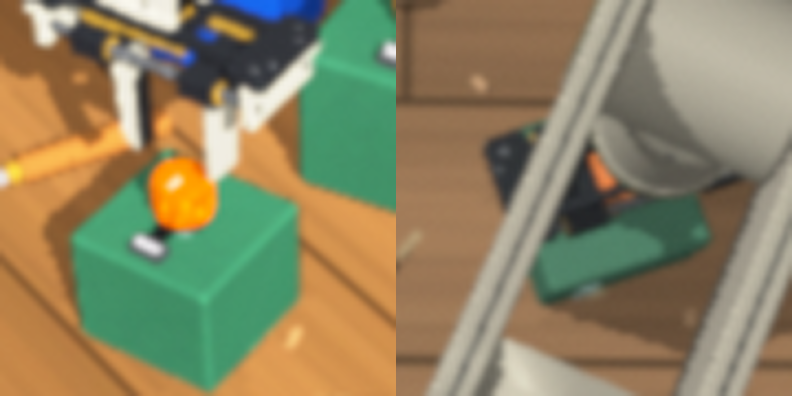

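The cap is over on the neck (crop left (183,193)) with the open fingers straddling it. Next I'll lower and grip.

Call:
{"api": "send_rows", "payload": {"plan": [[[-0.4,0,0,0,0],[-0.4,0,0,-0.1,0],[-0.4,0,0,-0.2,0],[-0.4,0,0,-0.205,0],[-0.4,0,0,-0.205,0],[0.6,0,0,-0.205,0],[0.6,0,0,-0.205,0],[0.6,0,0,-0.205,0],[0.6,0,0,-0.205,0],[0.6,0,0,-0.205,0],[0.6,0,0,-0.205,0]]], "force": 35}}

```text
t: 6.33
tool_pos: [0.5306, -0.1772, 0.1317]
orientation: [-0.531, 3.096, 0.002]
force: [-4.5, 4.5, 6.2]
opening: 0.0415
gripper_force: 35.0
```

Call:
{"api": "send_rows", "payload": {"plan": [[[0.6,0,0,0,-0.1],[0.6,0,0,0,-0.2],[0.6,0,0,0,-0.3],[0.6,0,0,0,-0.4],[0.6,0,0,0,-0.5],[0.6,0,0,0,-0.6],[0.6,0,0,0,-0.6]]]}}

```text
t: 6.92
tool_pos: [0.5306, -0.1767, 0.1317]
orientation: [-0.462, -3.107, -0.003]
force: [-4.1, 7.8, 6.7]
opening: 0.0416
gripper_force: 35.0
```

```bash
python3 -c "
from h import *
s=telemetry.read_state();print(s['orientation'],s['wrist_torque'],s['force'],s['q'])"
```

```text
[-0.46230418 -3.10710163 -0.00342411] [ 1.4827337   0.53565512 -0.0234856 ] [-4.13986142  7.80907673  6.65352377] [-0.41439333  0.09486802  1.71983191  0.00208945  1.32774211 -1.69028158]
```

Call:
{"api": "send_rows", "payload": {"plan": [[[0.6,0,0,0,-0.1],[0.6,0,0,0,-0.2],[0.6,0,0,0,-0.3],[0.6,0,0,0,-0.4],[0.6,0,0,0,-0.5],[0.6,0,0,0,-0.6],[0.6,0,0,0,-0.7],[0.6,0,0,0,-0.8]]], "force": 50}}

```text
t: 7.58
tool_pos: [0.5311, -0.1757, 0.1317]
orientation: [-1.681, -2.653, -0.005]
force: [3.4, 5.2, 2.7]
opening: 0.0413
gripper_force: 50.0
```

```bash
python3 -c "
from h import *
s=telemetry.read_state();print(s['orientation'],s['wrist_torque'],s['force'],s['q'],s['joint_torque'])
p,_=shot('scene');cv2.imwrite('pics/s3.png',cv2.resize(p[120:210,180:270],None,fx=6,fy=6,interpolation=cv2.INTER_CUBIC))"
```

```text
[-1.68129824 -2.65262227 -0.00537142] [ 0.64702193 -0.48413062  1.21670812] [3.35935086 5.15414633 2.73639394] [-0.4134052   0.09494472  1.71971319  0.00364275  1.32742817 -0.85523978] [ -6.75532132 -49.89043236 -46.141541    -2.20135868  -0.52278349
  -1.17700405]
```

View pics/s3.png

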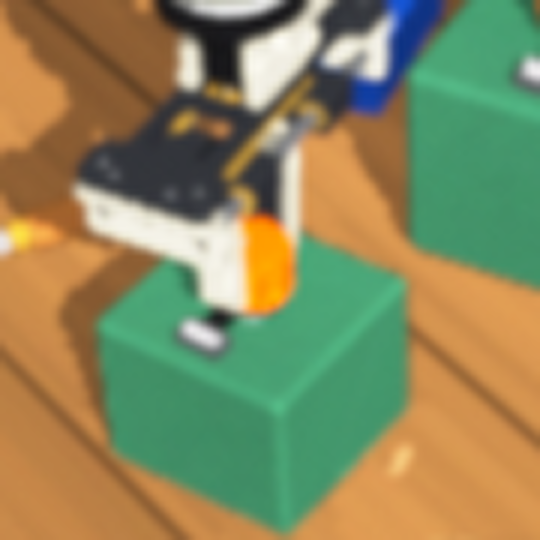

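Call:
{"api": "send_rows", "payload": {"plan": [[[0.6,0,0,0,-0.05],[0.6,0,0,0,-0.1],[0.6,0,0,0,-0.15],[0.6,0,0,0,-0.2],[0.6,0,0,0,-0.2]]], "force": 60}}

```text
t: 8.05
tool_pos: [0.5319, -0.1788, 0.132]
orientation: [1.945, 2.462, 0.0]
force: [4.4, -3.0, 0.9]
opening: 0.0412
gripper_force: 60.0
```

```bash
python3 -c "
from h import *
s=telemetry.read_state();print(s['orientation'],s['wrist_torque'],s['force'],s['q'])"
```

```text
[1.94460050e+00 2.46238773e+00 3.67193877e-04] [-0.68405763 -0.75054872  1.47175059] [ 4.36076084 -3.03576556  0.87667343] [-4.15105240e-01  9.54486203e-02  1.71863168e+00 -7.86395664e-04
  1.32363342e+00 -6.48826538e-01]
```

Call:
{"api": "send_rows", "payload": {"plan": [[[-0.5,0,0,0,0],[-0.5,0,0,0,0],[-0.5,0,0,0,0],[-0.5,0,0,0,0],[-0.5,0,0,0,0],[-0.5,0,0,0.1,0],[-0.5,0,0,0.25,0],[-0.5,0,0,0.45,0],[-0.5,0,0,0.6,0],[-0.5,0,0,0.6,0],[-0.5,0,0,0.6,0]]], "force": 10}}

```text
t: 8.97
tool_pos: [0.5318, -0.1787, 0.2534]
orientation: [1.943, 2.462, 0.002]
force: [-0.4, -0.3, -0.7]
opening: 0.0697
gripper_force: 0.0
```

```bash
python3 -c "
from h import *
p,_=shot('scene','s4full.png');cv2.imwrite('pics/s4.png',np.hstack([cv2.resize(p[130:220,180:270],None,fx=4.4,fy=4.4,interpolation=cv2.INTER_CUBIC),cv2.resize(p[200:290,260:350],None,fx=4.4,fy=4.4,interpolation=cv2.INTER_CUBIC)]))
q=cloud('scene',np.load('pics/s4full.png.npy'))*1000
h=cv2.cvtColor(p,cv2.COLOR_BGR2HSV)
o=(h[...,0]<18)&(h[...,1]>140)&(q[...,2]>106)&(np.hypot(q[...,0]-530,q[...,1]+179)<45);print(o.sum(),q[o].mean(0),q[o].min(0),q[o].max(0))"
```

```text
66 [ 539.30269322 -170.27412248  183.70534276] [ 489.16186758 -196.17389188  106.89451589] [ 573.57961819 -147.98004816  538.07987044]
```

View pics/s4.png

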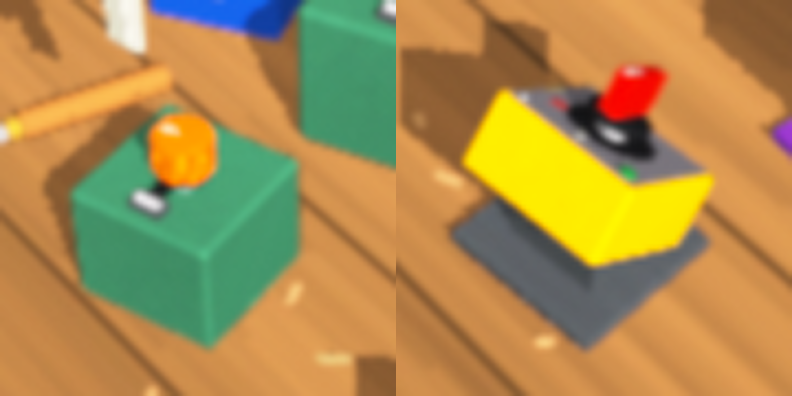

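The cap sits upright and closed on the neck (crop left (183,150)), the gouge hasn't moved, and the knob is at rest (crop right (633,92)). Moving to the switch.

Call:
{"api": "send_rows", "payload": {"plan": [[[-0.5,-0.16,0.9,0,0.681],[-0.5,-0.16,0.9,0,0.681],[-0.5,-0.16,0.9,0,0.681],[-0.5,-0.16,0.9,0,0.681],[-0.5,-0.16,0.9,0,0.681],[-0.5,-0.16,0.9,0,0.681],[-0.5,-0.16,0.9,0,0.681],[-0.5,-0.16,0.9,0,0.681]]]}}

```text
t: 9.68
tool_pos: [0.4977, 0.0021, 0.2489]
orientation: [-0.966, -2.987, 0.001]
force: [0.2, 0.5, -0.2]
opening: 0.0698
gripper_force: 0.0
```

Call:
{"api": "send_rows", "payload": {"plan": [[[-0.5,-0.162,0.835,-0.1,0.681],[-0.5,-0.162,0.835,-0.1,0.681],[-0.5,-0.162,0.835,-0.1,0.681],[-0.5,-0.162,0.835,-0.1,0.681],[-0.5,-0.162,0.835,-0.1,0.681],[-0.5,-0.162,0.835,-0.1,0.681],[-0.5,-0.162,0.835,-0.1,0.681],[-0.5,-0.162,0.835,-0.1,0.681]]]}}

```text
t: 10.35
tool_pos: [0.4661, 0.1682, 0.2299]
orientation: [0.132, -3.138, 0.001]
force: [-0.2, 0.5, 1.1]
opening: 0.0699
gripper_force: 0.0
```

```bash
python3 -c "
from h import *
s=telemetry.read_state();print(s['tool_pos'],s['orientation'],s['q'])
p,_=shot('scene','s5full.png');cv2.imwrite('pics/s5.png',cv2.resize(p[170:280,250:360],None,fx=5.4,fy=5.4,interpolation=cv2.INTER_CUBIC))"
```

```text
[0.46607972 0.16820651 0.22985715] [ 1.31519649e-01 -3.13752393e+00  6.86073764e-04] [ 2.42956254e-01 -1.51490216e-01  1.77861684e+00 -1.66114688e-04
  1.51584016e+00 -1.41161837e+00]
```

View pics/s5.png

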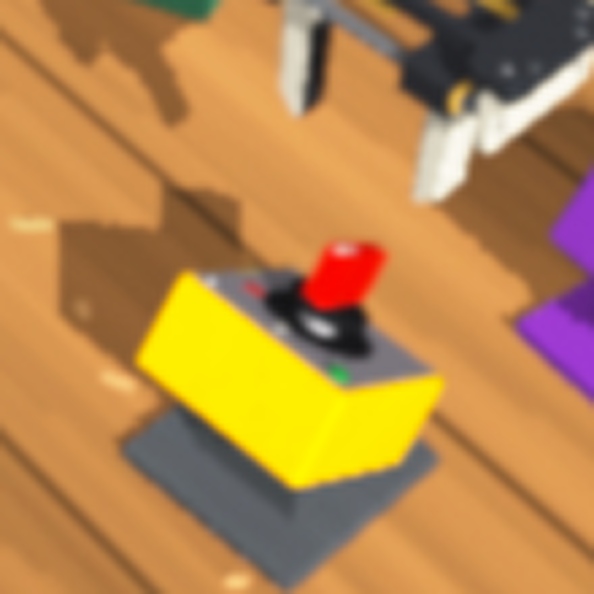

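The fingers straddle the knob (red bar at crop (345,270)). Lower, then close gently.

Call:
{"api": "send_rows", "payload": {"plan": [[[-0.5,0.005,0,-0.15,0],[-0.5,0.005,0,-0.3,0],[-0.5,0.005,0,-0.4,0],[-0.5,0.005,0,-0.455,0],[-0.5,0.005,0,-0.455,0],[-0.5,0.005,0,-0.455,0]]]}}

```text
t: 10.9
tool_pos: [0.4672, 0.1683, 0.1398]
orientation: [0.137, -3.138, 0.0]
force: [0.5, -1.4, 0.2]
opening: 0.0695
gripper_force: 0.0
```

Call:
{"api": "send_rows", "payload": {"plan": [[[0.85,0,0,0,0],[0.85,0,0,0,0],[0.85,0,0,0,0],[0.85,0,0,0,0],[0.85,0,0,0,0],[0.85,0,0,0,0],[0.85,0,0,0,0],[0.85,0,0,0,0],[0.85,0,0,0,0],[0.85,0,0,0,0],[0.85,0,0,0,0],[0.85,0,0,0,0]]], "force": 8}}

```text
t: 11.9
tool_pos: [0.467, 0.1696, 0.1397]
orientation: [0.142, -3.138, -0.002]
force: [-0.5, 5.4, -0.3]
opening: 0.0137
gripper_force: 8.0
```

Gripped the bar, opening 13.7 mm. Correct y by about 2 mm and push in along the axis.

Call:
{"api": "send_rows", "payload": {"plan": [[[0.85,0,0.01,0,0],[0.85,0.01,0.01,-0.013,0],[0.85,0.02,0.012,-0.026,0],[0.85,0.026,0.012,-0.037,0],[0.85,0.026,0.012,-0.037,0],[0.85,0.026,0.012,-0.037,0]]], "force": 25}}

```text
t: 12.4
tool_pos: [0.4719, 0.1706, 0.1329]
orientation: [0.141, -3.137, 0.002]
force: [-8.8, -5.9, 11.7]
opening: 0.0142
gripper_force: 25.0
```

```bash
python3 -c "
from h import *
s=telemetry.read_state();print(s['tool_pos'],s['force'],s['wrist_torque'])"
```

```text
[0.47190218 0.17062365 0.13288679] [-8.79932335 -5.90496419 11.65073963] [-1.02411227  1.62167498 -0.13276681]
```

Fully in: about 8.4 mm of travel and 15 N along the axis. Start turning clockwise.

Call:
{"api": "send_rows", "payload": {"plan": [[[0.85,0,0,0,-0.1],[0.85,0,0,0,-0.2],[0.85,0,0,0,-0.3],[0.85,0,0,0,-0.4],[0.85,0,0,0,-0.5],[0.85,0,0,0,-0.5]]]}}

```text
t: 12.9
tool_pos: [0.4723, 0.1716, 0.133]
orientation: [-0.685, -3.066, -0.001]
force: [-7.5, -0.9, 9.4]
opening: 0.0175
gripper_force: 27.8
```

```bash
python3 -c "
from h import *
s=telemetry.read_state();print(s['tool_pos'],s['orientation'],s['force'],s['wrist_torque'],s['opening'])"
```

```text
[0.4722759  0.1716229  0.13295174] [-6.85466021e-01 -3.06551640e+00 -7.13100046e-04] [-7.49995456 -0.9069354   9.35482288] [0.16826834 1.04582983 0.47015401] 0.017491961577380602
```

Call:
{"api": "send_rows", "payload": {"plan": [[[0.85,0,0,0,-0.1],[0.85,0,0,0,-0.2],[0.85,0,0,0,-0.3],[0.85,0,0,0,-0.4],[0.85,0,0,0,-0.5],[0.85,0,0,0,-0.6],[0.85,0,0,0,-0.7],[0.85,0,0,0,-0.7]]]}}

```text
t: 13.57
tool_pos: [0.4724, 0.1727, 0.1338]
orientation: [-1.738, -2.616, -0.003]
force: [-10.2, 2.2, 14.5]
opening: 0.0224
gripper_force: 27.8
```

```bash
python3 -c "
from h import *
s=telemetry.read_state();print(s['tool_pos'],s['orientation'],s['force'],s['wrist_torque'],s['opening'])
p,_=shot('scene','s6full.png');cv2.imwrite('pics/s6.png',cv2.resize(p[190:280,260:350],None,fx=6.4,fy=6.4,interpolation=cv2.INTER_CUBIC))"
```

```text
[0.47237536 0.17269902 0.13383897] [-1.7377093  -2.61606852 -0.00341225] [-10.22439997   2.1818064   14.51330747] [0.69526978 1.49233879 0.30438411] 0.022383466567754744
```

View pics/s6.png

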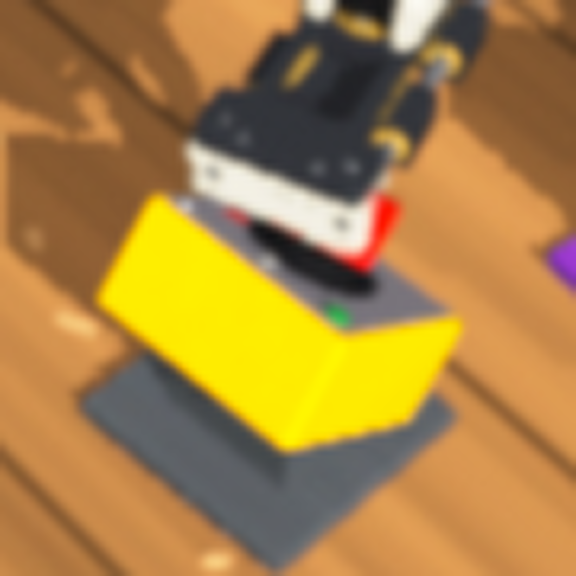

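The red bar has turned with the jaws, seen end-on at crop (385,235). I'll nudge it a little further against the stop and hold.

Call:
{"api": "send_rows", "payload": {"plan": [[[0.85,0,0,0,-0.08],[0.85,0,0,0,-0.13],[0.85,0,0,0,-0.13]]]}}

```text
t: 13.87
tool_pos: [0.4727, 0.1727, 0.1339]
orientation: [-1.907, -2.496, -0.004]
force: [-8.3, 2.8, 14.5]
opening: 0.0231
gripper_force: 30.0
```

```bash
python3 -c "
from h import *
np.set_printoptions(precision=3,suppress=True)
s=telemetry.read_state();print(s['tool_pos'],s['force'],s['wrist_torque'],s['opening'])
p,d=shot('scene','s7full.png');h=cv2.cvtColor(p,cv2.COLOR_BGR2HSV).astype(int);q=cloud('scene',d)
C=np.array([.4885,.172,.1005]);a=np.radians(5.1);ex=np.array([np.cos(a)*.819,np.sin(a)*.819,.574]);ey=np.array([-np.sin(a),np.cos(a),0]);n=np.cross(ex,ey)
L=(q-C)@np.c_[ex,ey,n]*1000
m=((h[...,0]<6)|(h[...,0]>173))&(h[...,1]>150)&(np.linalg.norm(L,axis=2)<70)&(L[...,2]>8)
print(np.round(L[m]).astype(int).tolist())"
```

```text
[0.473 0.173 0.134] [-8.294  2.764 14.505] [0.684 1.224 0.676] 0.023126668730541613
[[0, 4, 39], [-5, 5, 39], [2, 7, 37], [3, 10, 39], [-5, 9, 38], [5, 10, 36], [2, 11, 37], [2, 13, 38], [1, 15, 39], [-7, 14, 38], [1, 6, 30], [4, 10, 33], [0, 11, 33], [0, 14, 35], [0, 16, 37], [0, 19, 38], [-4, 20, 39], [4, 9, 29], [4, 12, 31], [0, 13, 31], [1, 15, 33], [4, 19, 36], [-2, 19, 35], [1, 23, 38], [0, 9, 26], [1, 12, 28], [2, 15, 30], [1, 17, 31], [1, 19, 32], [-6, 19, 32], [1, 11, 24], [3, 14, 26], [0, 15, 27], [2, 19, 29], [-4, 19, 29], [-4, 21, 30], [1, 12, 21], [0, 14, 23], [-3, 16, 23], [-1, 19, 26], [-4, 20, 26], [0, 13, 19], [2, 17, 21], [-3, 17, 21], [-1, 21, 23], [4, 14, 16], [-4, 13, 15], [1, 18, 18], [0, 20, 20], [-5, 20, 20], [-1, 13, 12], [1, 17, 14], [-5, 16, 14], [-1, 21, 17], [-2, 23, 18], [0, 12, 8], [-1, 15, 10], [0, 18, 12], [1, 21, 14], [-3, 21, 14], [-4, 23, 15], [6, 16, 8], [2, 17, 8], [-2, 18, 9], [-2, 20, 10], [3, 25, 14], [3, 22, 8], [-1, 23, 9]]
```

The knob is sunk (top 39 mm off the panel), turned to the stop, and wrist torque is rising. Hold about 1 s in all, then open while lifting.

Call:
{"api": "send_rows", "payload": {"plan": [[[0.85,0,0,0,0],[0.85,0,0,0,0],[0.85,0,0,0,0],[0.85,0,0,0,0],[0.85,0,0,0,0],[0.85,0,0,0,0],[0.85,0,0,0,0],[0.85,0,0,0,0],[0.85,0,0,0,0],[0.85,0,0,0,0],[-0.5,0,0,0.01,0],[-0.5,0,0,0.04,0],[-0.5,0,0,0.14,0],[-0.5,0,0,0.28,0],[-0.5,0,0,0.45,0],[-0.5,0,0,0.6,0],[-0.5,0,0,0.6,0],[-0.5,0,0,0.6,0]]]}}

```text
t: 15.42
tool_pos: [0.4741, 0.1716, 0.2549]
orientation: [1.903, 2.495, 0.007]
force: [0.1, -0.3, -0.7]
opening: 0.0683
gripper_force: 0.0
```

```bash
python3 -c "
from h import *
np.set_printoptions(precision=3,suppress=True)
s=telemetry.read_state();print(s['tool_pos'],s['force'],s['opening'])
def f(d,p):
  h=cv2.cvtColor(p,cv2.COLOR_BGR2HSV).astype(int);q=cloud('scene',d)
  C=np.array([.4885,.172,.1005]);a=np.radians(5.1);ex=np.array([np.cos(a)*.819,np.sin(a)*.819,.574]);ey=np.array([-np.sin(a),np.cos(a),0]);n=np.cross(ex,ey)
  L=(q-C)@np.c_[ex,ey,n]*1000
  m=((h[...,0]<6)|(h[...,0]>173))&(h[...,1]>150)&(np.linalg.norm(L,axis=2)<70)&(L[...,2]>18);print(m.sum(),np.percentile(L[m],[3,50,97],axis=0))
f(np.load('pics/scene0.png.npy'),cv2.imread('pics/scene0.png'))
p,d=shot('scene','s8full.png');f(d,p)
q=cloud('scene',d);a=cv2.imread('pics/s4full.png');b=p
print('tank region diff',cv2.absdiff(a,b)[150:215,190:255].mean(), 'knob',cv2.absdiff(cv2.imread('pics/scene0.png'),b)[205:260,280:340].mean())
h=cv2.cvtColor(p,cv2.COLOR_BGR2HSV)
o=(h[...,0]<18)&(h[...,1]>200)&(q[...,2]>.104)&(q[...,2]<.15)&(np.hypot(q[...,0]-.530,q[...,1]+.179)<.03);print(o.sum(),np.percentile(q[o],[3,50,97],axis=0))"
```

```text
[0.474 0.172 0.255] [ 0.073 -0.326 -0.701] 0.06834519031675962
113 [[-13.722  -4.044  19.22 ]
 [ 15.807   6.417  34.303]
 [ 24.353   8.807  46.808]]
100 [[-14.01   -3.863  18.961]
 [ 14.417   6.133  30.928]
 [ 25.581   8.755  42.795]]
tank region diff 4.3214201183431955 knob 2.437373737373737
42 [[ 0.516 -0.191  0.106]
 [ 0.55  -0.172  0.121]
 [ 0.553 -0.155  0.139]]
```

Call:
{"api": "send_rows", "payload": {"plan": [[[-0.5,-0.3,0.3,0.2,0],[-0.5,-0.3,0.3,0.2,0],[-0.5,-0.3,0.3,0.2,0],[-0.5,-0.3,0.3,0.2,0],[-0.5,-0.3,0.3,0.2,0],[-0.5,-0.3,0.3,0.2,0]]]}}

```text
t: 15.97
tool_pos: [0.4123, 0.2305, 0.2904]
orientation: [-1.905, -2.498, 0.004]
force: [0.5, -0.4, -0.4]
opening: 0.0698
gripper_force: 0.0
```

```bash
python3 -c "
from h import *
np.set_printoptions(precision=1,suppress=True)
def red(p,d):
  h=cv2.cvtColor(p,cv2.COLOR_BGR2HSV).astype(int);m=np.zeros(d.shape,bool);m[205:245,295:332]=1
  m&=((h[...,0]<6)|(h[...,0]>173))&(h[...,1]>150);v,u=np.nonzero(m);print(m.sum(),u.min(),u.max(),v.min(),v.max(),u.mean(),v.mean())
for n in ('scene0','s4full','s7full','s8full'): red(cv2.imread(f'pics/{n}.png'),np.load(f'pics/{n}.png.npy'))
p,d=shot('scene','s9full.png');red(p,d)
a=cv2.imread('pics/scene0.png')
for n,(v,u,r) in dict(plaque=(257,190,28),gouge=(158,185,30),mallet=(340,360,45)).items(): print(n,cv2.absdiff(a,p)[v-r:v+r,u-r:u+r].mean())
"
```

```text
134 305 320 215 227 312.6044776119403 221.2910447761194
136 305 320 215 227 312.69117647058823 221.27205882352942
69 313 321 219 232 316.8550724637681 225.59420289855072
138 304 319 217 228 311.6811594202899 222.67391304347825
135 305 320 215 227 312.63703703703703 221.3111111111111
plaque 2.113732993197279
gouge 8.869722222222222
mallet 1.9012068248023304
```

```bash
python3 -c "
from h import *
print(order.close_job())"
```

```text
the job is handed in; nothing more can be done
None
```

The job is handed in: the cap is swung over and screwed to its stop, the red knob was then pushed in, turned to its stop, held about 1 s and sprang fully back out, and I saw no sign that the gouge, mallet or plaque moved.

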